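# Rub down a kiln shelf

### The job

Take the rubbing stone (the dark block with the upright wooden handle) and rub the kiln shelf in one slow straight pass along its middle, from the end beside the wooden stop to the other end, holding the stone flat and pressing steadily but lightly, about half a kilo, all the way. Then set the stone down gently, base down, in the middle of the square tile and let go. Leave the wooden float, which has a similar handle, where it lies.

Things in the scene. Friction and masses are not known exactly. Their poses are not given: they have to be found in the camera images.
- stone: Rubbing stone, about 0.35 kg: dark grey block 80 x 55 x 30 mm (x, y, z) with an upright wooden handle on top, a bar 70 mm long (along x), 24 mm thick (y) and 45 mm high, its top 75 mm above the underside. Starts standing on the bench. Origin: centre of the underside; x along the handle, z up. Grip it from above across the 24 mm.
- shelf: Kiln shelf to rub: cream slab 260 x 130 x 15 mm (x, y, z), long side pointing away from the robot. Origin: centre of its underside, 38 mm above the bench unloaded; its top is 53 mm above the bench; x along its length to the far end, beside a dark wooden strip (the stop, 40 mm high, 9 mm beyond the slab). Rubber pads: pressed, it sinks level about 1 mm per N, at most 16 mm.
- tile: A square unglazed terracotta tile, 130 x 130 x 12 mm, fixed flat on the bench, where the stone is to be put. Origin: centre of its underside, at bench height; z up; its top is 12 mm above the origin.
- float: A wooden float, a bystander not to be moved: a thin pale board 110 x 70 x 12 mm (x, y, z) with a similar wooden handle 70 x 24 x 35 mm on top, 47 mm high in all. Origin: centre of the underside; x along the handle, z up.
There are look-alikes about, which are no part of the job. Of the things that look like the stone, the largest one is meant.

How it is judged:
By the outcome, as a careful person would: the job done as asked, in the order asked, and still so for the second after the job is handed in, with the robot touching nothing.
It also fails if it takes over 59 s, if anything falls off the work surface, if the arm or the gripper's body presses on something with over 40 N, if the wrist force passes 120 N, or if a joint passes its speed limit or range.

### The arm

A 6-joint arm with a two-finger parallel gripper is mounted at the origin on the work surface. World frame = base frame: x ahead of the robot, y to its left, z up, the work surface at z = 0. Lengths are in m, angles in degrees, forces in N, time in s.
With the tool pointing down it reaches from about 0.425 to 1.125 m from the base axis. Payload 14.9 kg.
Tool frame: the origin (TCP) lies on the centre line of the jaws, within the pads' length; the fingertips stand 11 mm ahead of it and the grasp point (between the pads) lies 8 mm behind it; z points along the fingers, y is the direction in which the jaws open and shut (so a half turn about z gives the same grasp; the last joint's range is limited). The gripper opens to 91 mm and grips with 3 to 60 N. Pads are 32 mm wide; open, the fingers measure 118 mm over their backs; the gripper's body (76 mm by 178 mm) begins 60 mm behind the grasp point.
Start: joints at [-77.252, 21.709, 99.362, -0, 58.929, -1.908], TCP at [0.177, -0.677, 0.225] pointing down, gripper open.
Joint ranges: [-158.91, 158.91], [-42.39, 125.64], [0.06, 152.35], [-60.88, 240.88], [17.5, 164.5], [-176.32, 176.32]. Speed limits (degrees/s): [108.29, 108.29, 136.94, 180, 180, 180].

### API

Orientations are given as a 3x3 rotation matrix whose columns are the frame's x, y, z axes.
In Python, from cell import env gives the robot as it stands. The module is installed in compiled form; this text tells all that it offers.
- The arm moves only by the shell command python3 -m creep 'ROWS' [OPENING] [FORCE]. ROWS is JSON, one flat list of numbers, 4 for each row, row after row: the shift along the tool's x, y, z in mm, then the turn about the tool's z in rad. In form: [tx, ty, tz, yaw, tx, ty, tz, yaw, ...]. A call has 1 to 20 rows; each row shifts and turns the pose as measured when the row begins, along the tool's axes as they then stand; what a row does not reach is not made up. A row lasts 1/8 s, in which the tool goes at most 62.5 mm and 10.7 degrees, less where a joint would pass 70% of its speed; a pose out of reach is approached as far as the arm can. A call is refused whole if a number of a shift passes 62.5 or a number of a turn 0.188, either way. A call with a gripper value outside its range is refused whole. OPENING is the opening, from -1 (shut) to 1 (fully open), so that 0 is half open, set as the call begins (- or left out, the last holds). The fingers move at their own pace and stop on an object; FORCE is the grip in N (left out, the last holds). Time passes only in rows, so rows that do not move let the fingers close. It gives the time, the measured TCP pose, the force and the opening at its end, in the units of the state.
- env.get_state(): the state, without advancing time (a new reading comes with each control period).
- env.snapshot(name): name is "side" or "top"; returns a dict with "img" (400x640x3 uint8, red, green, blue), "range_z" (400x640 float32, m along the optical axis (not along the pixel's ray), 0 where there is no reading), "fov_y" (degrees; the focal length in pixels is half the picture's height over the tangent of half this angle, whatever the lens; pixels are square), "cx", "cy" (the principal point, pixels), "k1" (the pictures are not rectified: a ray, as slopes to the right and down, at radius r is drawn at 1 + k1 r^2 times it, then the intrinsics apply), "rvec" (rotation vector, rad) and "tvec" (3), from world to camera coordinates, as OpenCV has them. Camera axes: x right, y down, z forward; pixel columns grow to the right and rows downward; lengths in m; the calibration is good to about 2 mm. A picture is of the moment at which its call begins.
- env.job_done(): hands the job in, once; it reports no verdict.
The state is a dict: "t": time; "q": joint angles; "qd": joint speeds; "joint_efforts": joint torques, N m; "eef_pos": TCP position; "eef_rot": TCP orientation; "ft_force": force on the tool from outside, world axes, zero at the start; "ft_torque": the same for the moment, N m; "width": finger opening in m.
Only numpy, scipy, OpenCV 4.12 (cv2) and the standard library are available. Lean on these libraries where they do the work, as an engineer would, in place of code of your own. Each camera call takes 0.05 s, during which the arm holds its last target.

## Working session

There is one attempt and no reset: what is moved stays moved. The work goes in short steps, Python scripts to look and compute and a shell command to move; the robot and the scene stay as the last step left them, time stands still between calls to the robot, and variables do not carry over. Pictures are saved under pics/ and viewed, and the job is handed in when it is done.

```bash
mkdir -p pics
cat > h.py <<'E'
import numpy as np,cv2
from cell import env
def cam(s):
    f=200/np.tan(np.radians(s["fov_y"])/2)
    R=cv2.Rodrigues(np.array(s["rvec"],float))[0];t=np.array(s["tvec"],float).ravel()
    return f,R,t
def rays(s,uv):
    f,R,t=cam(s);uv=np.atleast_2d(np.array(uv,float))
    K=np.array([[f,0,s["cx"]],[0,f,s["cy"]],[0,0,1]])
    n=cv2.undistortPoints(uv.reshape(-1,1,2),K,np.array([s["k1"],0,0,0,0.])).reshape(-1,2)
    d=np.c_[n,np.ones(len(n))]
    return -R.T@t, d@R
def onplane(s,uv,z):
    c,d=rays(s,uv); k=(z-c[2])/d[:,2]
    return c+d*k[:,None]
def cloud(s,uv):
    c,d=rays(s,uv);uv=np.atleast_2d(np.array(uv)).astype(int)
    z=s["range_z"][uv[:,1],uv[:,0]]
    return c+d*z[:,None]
def full(s):
    v,u=np.mgrid[0:400,0:640]
    return cloud(s,np.c_[u.ravel(),v.ravel()]).reshape(400,640,3)
def save(s,n,crop=None,k=1):
    im=s["img"][:,:,::-1]
    if crop: im=im[crop[1]:crop[3],crop[0]:crop[2]]
    cv2.imwrite("pics/"+n,cv2.resize(im,None,fx=k,fy=k,interpolation=cv2.INTER_CUBIC))
E
python3 - <<'E'
from h import *
import pickle
for n in("top","side"):
    s=env.snapshot(n);save(s,n+"0.png");pickle.dump(s,open(n+".pkl","wb"))
    print(n,s["fov_y"],s["cx"],s["cy"],s["k1"],rays(s,[[320,200]]))
print(env.get_state())
E
```

```text
top 48.460162376974964 323.96176105458267 205.522220276523 -0.12231018219402863 (array([ 0.48326566, -0.05699944,  0.9614416 ]), array([[ 0.13955096, -0.01403241, -0.99023357]]))
side 52.153407845253774 323.1604276515846 202.51721954639595 -0.06279621959552766 (array([ 0.54992714, -0.66117441,  0.72739531]), array([[ 0.0452121 ,  0.67829761, -0.73346163]]))
{'t': 0.1, 'q': array([-7.72517671e+01,  2.17351990e+01,  9.93900492e+01, -2.31414858e-04,
        5.89290877e+01, -1.90564916e+00]), 'qd': array([ 0.01683549, -0.08058254, -0.12191339, -0.00957884,  0.05218303,
       -0.00215457]), 'joint_efforts': array([ 1.96324712e-03, -7.65038323e+01, -4.35296166e+01,  6.52600802e-02,
        3.98536515e-02, -4.05718185e-05]), 'eef_pos': array([ 0.17703491, -0.67690909,  0.22437678]), 'eef_rot': array([[ 9.67471167e-01,  2.52981216e-01, -2.12642149e-04],
       [ 2.52981304e-01, -9.67470726e-01,  9.24200393e-04],
       [ 2.80802852e-05, -9.47931721e-04, -9.99999550e-01]]), 'ft_force': array([-0.56589653, -0.29982655, -0.20908493]), 'ft_torque': array([-0.0303038 ,  0.04051837,  0.03048623]), 'width': 0.09124499040421759}
```

View pics/top0.png

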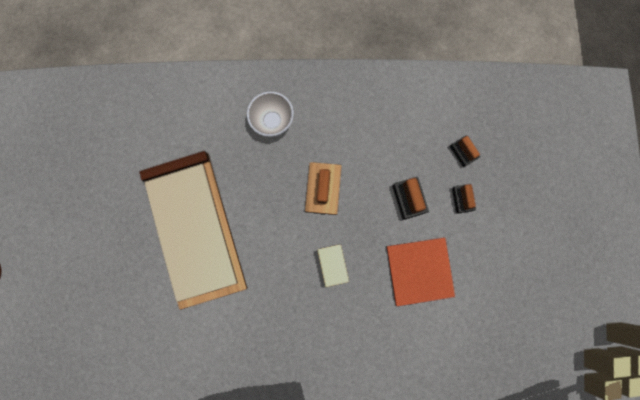

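View pics/side0.png

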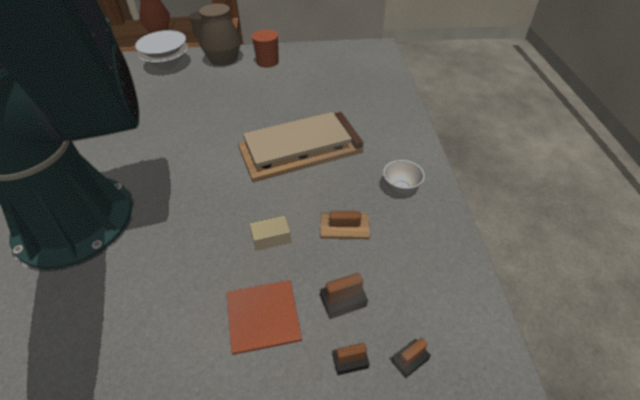

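The top picture shows four things with handles:
- a dark block at (411,198), the largest
- smaller dark blocks at (465,151) and (465,199)
- the float at (323,188), with a pale board

I choose (411,198). The shelf is at (195,230) with its stop at (175,166), and the tile is at (421,272). Next I measure them and take a close crop.

```bash
cat > m.py <<'E'
from h import *
import pickle,sys
def rect(m): 
    P=m[:,:2].astype(np.float32); return cv2.minAreaRect(P)
def big(mask,seed):
    n,l=cv2.connectedComponents(mask.astype(np.uint8));return l==l[seed[1],seed[0]] 
if __name__=="__main__":
    for nm,seeds in(("top",dict(stone=(418,195),shelf=(195,230),tile=(421,272),flt=(323,185),stop=(175,166),s2=(469,150),s3=(468,197))),
                ("side",dict(stone=(345,285),shelf=(295,138),tile=(262,315),flt=(345,217),stop=(348,128)))):
        s=pickle.load(open(nm+".pkl","rb"));P=full(s);hsv=cv2.cvtColor(s["img"],cv2.COLOR_RGB2HSV)
        for k,(u,v) in seeds.items():
            h=P[v,u,2]; c=hsv[v,u].astype(int)
            z=dict(stone=.075,shelf=.053,tile=.012,flt=.047,stop=.04).get(k,h)
            m=(abs(hsv[:,:,0].astype(int)-c[0])<7)&(abs(hsv[:,:,1].astype(int)-c[1])<60)&(abs(hsv[:,:,2].astype(int)-c[2])<45)&(abs(P[:,:,2]-h)<.009)
            m=big(m,(u,v)); vv,uu=np.nonzero(m)
            cs=cv2.findContours(m.astype(np.uint8),cv2.RETR_EXTERNAL,cv2.CHAIN_APPROX_NONE)[0]
            Q=onplane(s,np.vstack(cs).reshape(-1,2),z)
            print(nm,k,"h med",round(float(np.median(P[m][:,2])),4),"hsv",c,"rect@z",[np.round(x,4) for x in rect(Q)],"n",m.sum())
    s=pickle.load(open("top.pkl","rb"));save(s,"crop.png",(370,120,500,220),6)
E
python3 m.py
```

```text
top stone h med 0.0751 hsv [ 11 165 151] rect@z [array([ 0.6196, -0.2654]), array([0.0666, 0.0202]), np.float64(15.584)] n 309
top shelf h med 0.0528 hsv [ 21  50 188] rect@z [array([0.5471, 0.2008]), array([0.2594, 0.1298]), np.float64(16.825)] n 7655
top tile h med 0.0122 hsv [  8 171 176] rect@z [array([ 0.4615, -0.285 ]), array([0.1287, 0.1284]), np.float64(7.7704)] n 3528
top flt h med 0.0466 hsv [ 11 167 142] rect@z [array([ 0.6449, -0.0767]), array([0.0226, 0.067 ]), np.float64(84.1224)] n 336
top stop h med 0.0394 hsv [  9 169  77] rect@z [array([0.6899, 0.2417]), array([0.022 , 0.1497]), np.float64(17.1418)] n 653
top s2 h med 0.0537 hsv [ 12 170  96] rect@z [array([ 0.7231, -0.3915]), array([0.0502, 0.0157]), np.float64(27.4178)] n 74
top s3 h med 0.0548 hsv [ 12 172 135] rect@z [array([ 0.6179, -0.3856]), array([0.048 , 0.0147]), np.float64(8.4035)] n 150
side stone h med 0.0732 hsv [ 11 120 123] rect@z [array([ 0.6182, -0.2694]), array([0.0684, 0.0262]), np.float64(15.5359)] n 440
side shelf h med 0.0525 hsv [ 19  64 159] rect@z [array([0.5476, 0.1991]), array([0.2609, 0.1329]), np.float64(17.0214)] n 3088
side tile h med 0.011 hsv [  9 150 141] rect@z [array([ 0.461 , -0.2869]), array([0.1285, 0.1308]), np.float64(7.6358)] n 4196
side flt h med 0.0452 hsv [ 12 143 118] rect@z [array([ 0.644, -0.083]), array([0.026 , 0.0681]), np.float64(84.9475)] n 295
side stop h med 0.039 hsv [ 10 106  84] rect@z [array([0.6889, 0.2365]), array([0.0264, 0.1576]), np.float64(17.0858)] n 277
```

View pics/crop.png

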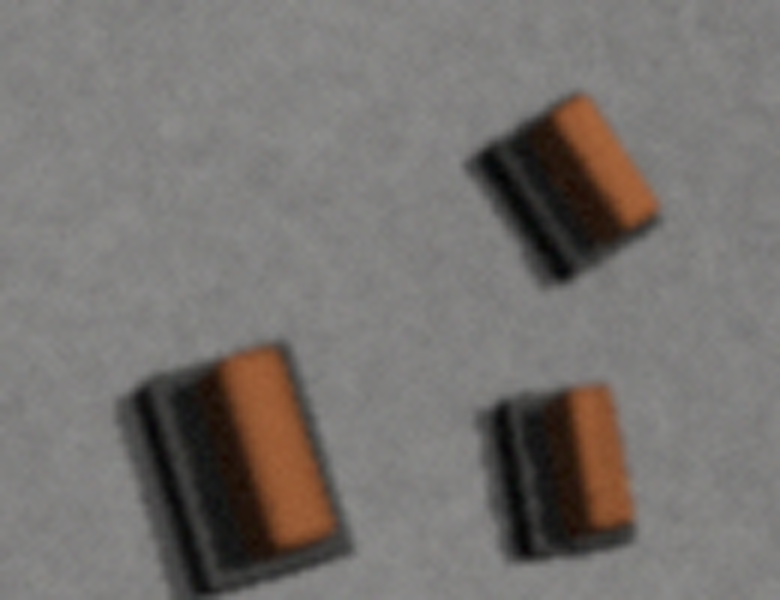

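The crop shows the largest block, at about (411,198), with a 67–70 mm handle topping out at 75 mm. That fits the stone. The two others are only about 54 mm high. Both views agree within 4 mm. Now I approach above the stone.

```bash
python3 -m creep '[48,-26,0,0,48,-26,0,0,48,-26,0,0,48,-26,0,0,48,-26,0,0,48,-26,0,0,48,-26,0,0,48,-26,0,0,48,-26,0,0,48,-26,0,0,48,-26,0,-0.017,0,0,0,0]' 1
cat > to.py <<'E'
from h import *
import sys
x,y,z,yaw=map(float,sys.argv[1:5])
s=env.get_state();R=np.array(s["eef_rot"]);p=np.array(s["eef_pos"])
d=R.T@(np.array([x,y,z])-p)*1e3
w=np.degrees(np.arctan2(R[1,0],R[0,0]))
print("t",round(s["t"],2),"p",p.round(4),"yaw",w.round(2),"tilt",R[:2,2].round(4),"shift",d.round(1),"turn",np.radians(w-yaw).round(4),"F",np.round(s["ft_force"],2),"T",np.round(s["ft_torque"],2),"w",round(s["width"],4))
E
python3 to.py 0.619 -0.266 0.047 15.6
```

```text
t: 1.6
eef_pos: [0.6277, -0.2525, 0.2219]
eef_rot: [[0.963, 0.268, -0.002], [0.268, -0.963, 0.003], [-0.001, -0.004, -1.0]]
ft_force: [-0.5, 0.1, 0.1]
width: 0.0914
t 1.6 p [ 0.6277 -0.2525  0.2219] yaw 15.54 tilt [-0.0024  0.0034] shift [-11.7  11.4 174.9] turn -0.0011 F [-0.48  0.13  0.12] T [-0.03 -0.03 -0.03] w 0.0914
```

```bash
python3 -m creep '[-11,11,40,0,0,0,50,0,0,0,20,0,0,0,0,0]' ; python3 to.py 0.619 -0.266 0.047 15.6
```

```text
t: 2.1
eef_pos: [0.6189, -0.2672, 0.1099]
eef_rot: [[0.963, 0.268, -0.002], [0.268, -0.963, 0.003], [-0.001, -0.003, -1.0]]
ft_force: [-0.4, -0.5, 0.6]
width: 0.0916
t 2.1 p [ 0.6189 -0.2672  0.1099] yaw 15.53 tilt [-0.002   0.0028] shift [ 0.5 -0.9 62.9] turn -0.0011 F [-0.44 -0.55  0.59] T [0.01 0.04 0.01] w 0.0916
```

```bash
python3 -m creep '[0,0,25,0,0,0,20,0,0,0,8,0,0,0,0,0,0,0,0,0]' ; python3 to.py 0.619 -0.266 0.047 15.6
python3 - <<'E'
from h import *
s=env.snapshot("side");save(s,"s1.png",(260,200,460,390),4)
E
```

```text
t: 2.72
eef_pos: [0.6221, -0.2693, 0.0616]
eef_rot: [[0.964, 0.267, 0.005], [0.267, -0.964, -0.0], [0.004, 0.002, -1.0]]
ft_force: [0.2, 0.4, -0.3]
width: 0.091
t 2.73 p [ 0.6221 -0.2693  0.0616] yaw 15.51 tilt [ 0.0046 -0.0004] shift [-2.2 -4.  14.6] turn -0.0016 F [ 0.23  0.39 -0.28] T [ 0.   -0.03  0.01] w 0.091
```

View pics/s1.png

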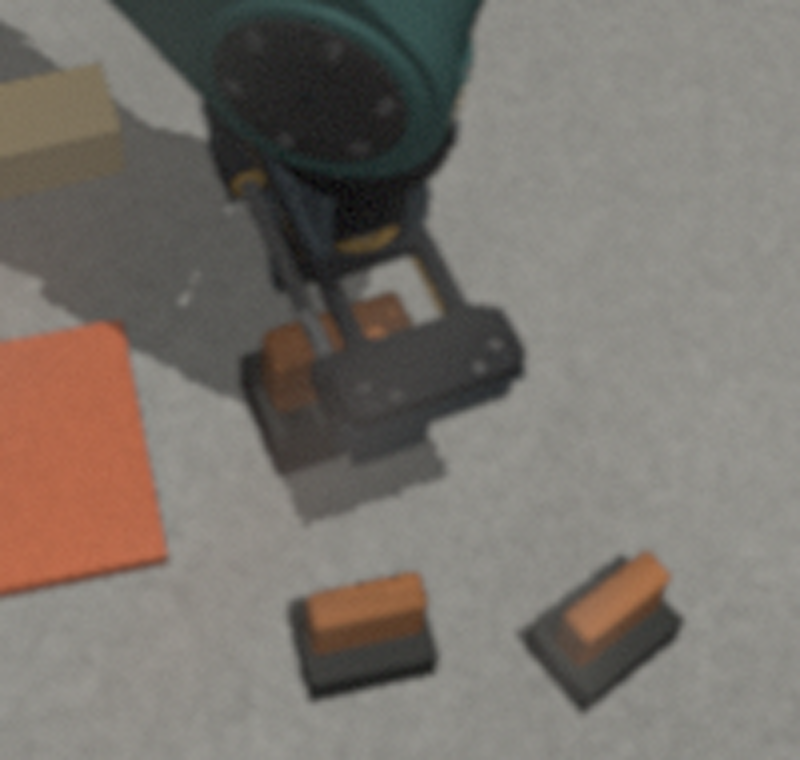

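The fingers straddle the handle, and the gripper is about 3–4 mm off centre. I correct that, go down and grip.

```bash
python3 -m creep '[-2,-3,8,0,0,-1,6,0,0,0,0,0,0,0,0,0]' ; python3 to.py 0.619 -0.266 0.047 15.6;python3 to.py 0.619 -0.266 0.047 15.6
```

```text
t: 3.28
eef_pos: [0.6192, -0.2657, 0.0473]
eef_rot: [[0.964, 0.267, 0.005], [0.267, -0.964, -0.001], [0.005, 0.002, -1.0]]
ft_force: [-0.6, -0.2, 0.2]
width: 0.0917
t 3.27 p [ 0.6192 -0.2657  0.0473] yaw 15.51 tilt [ 0.0053 -0.0007] shift [-0.3  0.2  0.3] turn -0.0015 F [-0.6  -0.16  0.22] T [-0.03 -0.07 -0.  ] w 0.0917
t 3.27 p [ 0.6192 -0.2657  0.0473] yaw 15.51 tilt [ 0.0053 -0.0007] shift [-0.3  0.2  0.3] turn -0.0015 F [-0.6  -0.16  0.22] T [-0.03 -0.07 -0.  ] w 0.0917
```

```bash
python3 -m creep '[0,0,0,0,0,0,0,0,0,0,0,0,0,0,0,0,0,0,0,0,0,0,0,0,0,0,0,0,0,0,0,0]' -1 50; python3 to.py 0.619 -0.266 0.047 15.6
```

```text
t: 4.28
eef_pos: [0.6195, -0.2658, 0.0477]
eef_rot: [[0.964, 0.267, 0.006], [0.267, -0.964, -0.001], [0.005, 0.002, -1.0]]
ft_force: [-1.1, -0.2, 0.2]
width: 0.0237
t 4.28 p [ 0.6195 -0.2658  0.0477] yaw 15.5 tilt [ 0.0057 -0.0008] shift [-0.5  0.   0.7] turn -0.0017 F [-1.09 -0.23  0.18] T [ 0.02  0.04 -0.02] w 0.0237
```

```bash
python3 -m creep '[0,0,-10,0,0,0,-25,0,0,0,-30,0,0,0,-25,0,0,0,-10,0,0,0,0,0,0,0,0,0]'; python3 to.py 0.6315 0.2256 0.15 16.9
python3 - <<'E'
from h import *
s=env.snapshot("side");save(s,"s2.png")
E
```

```text
t: 5.15
eef_pos: [0.6172, -0.265, 0.1502]
eef_rot: [[0.964, 0.267, 0.002], [0.267, -0.964, 0.001], [0.003, 0.0, -1.0]]
ft_force: [-0.2, -0.3, -4.4]
width: 0.0234
t 5.15 p [ 0.6172 -0.265   0.1502] yaw 15.51 tilt [0.0025 0.0005] shift [ 145.  -468.9    0.5] turn -0.0243 F [-0.21 -0.32 -4.43] T [-0.02  0.03  0.04] w 0.0234
```

View pics/s2.png

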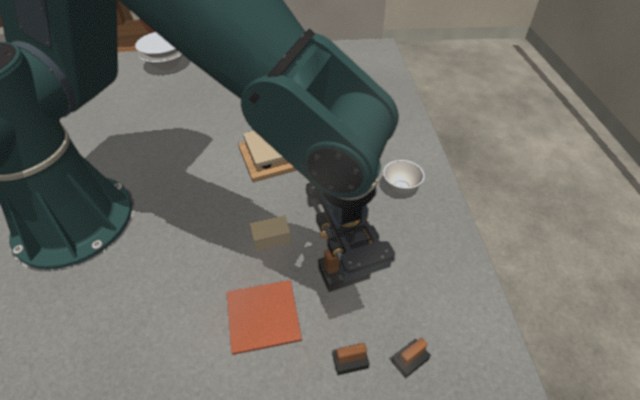

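The stone hangs in the grip at (340,270), and the wrist reads about -4 N. Now I carry it to above the shelf's far end.

```bash
python3 -m creep '[6,-20,0,0,13,-42,0,0,13,-42,0,0,13,-42,0,0,13,-42,0,0,13,-42,0,-0.012,13,-42,0,-0.012,13,-42,0,0,13,-42,0,0,13,-42,0,0,12,-38,0,0,5,-18,0,0,0,0,0,0,0,0,0,0,0,0,0,0]'; python3 to.py 0.6315 0.2256 0.12 16.9
```

```text
t: 7.08
eef_pos: [0.6156, 0.2341, 0.1421]
eef_rot: [[0.956, 0.293, -0.011], [0.293, -0.956, 0.001], [-0.01, -0.004, -1.0]]
ft_force: [0.6, -1.0, -3.4]
width: 0.0237
t 7.08 p [0.6156 0.2341 0.1421] yaw 17.03 tilt [-0.011   0.0012] shift [12.9 12.9 22. ] turn 0.0022 F [ 0.55 -1.   -3.37] T [-0.03 -0.07  0.02] w 0.0237
```

```bash
python3 -m creep '[8,8,6,0,5,5,6,0,0,0,0,0,0,0,0,0]'; python3 to.py 0.6315 0.2256 0.1087 16.9
```

```text
t: 7.58
eef_pos: [0.6334, 0.2228, 0.1287]
eef_rot: [[0.957, 0.29, -0.011], [0.29, -0.957, 0.001], [-0.011, -0.004, -1.0]]
ft_force: [-0.9, 0.6, -3.3]
width: 0.0237
t 7.58 p [0.6334 0.2228 0.1287] yaw 16.88 tilt [-0.0113  0.001 ] shift [-0.8 -3.2 20.1] turn -0.0004 F [-0.86  0.62 -3.31] T [ 0.02  0.02 -0.01] w 0.0237
```

The tool has picked up about 1° of pitch since the grasp. I'll try a few small moves in the air to see which one brings it back.

```bash
python3 -m creep '[0,0,-40,0,0,0,0,0,0,0,0,0]'>/dev/null; python3 to.py 0.6315 0.2256 0.1087 16.9;python3 -m creep '[0,0,10,0,0,0,10,0,0,0,10,0,0,0,10,0,0,0,0,0,0,0,0,0]'>/dev/null; python3 to.py 0.6315 0.2256 0.1087 16.9
python3 -m creep '[-20,0,0,0,-20,0,0,0,0,0,0,0,0,0,0,0]'>/dev/null; python3 to.py 0.6315 0.2256 0.1087 16.9
python3 -m creep '[20,0,0,0,20,0,0,0,0,0,0,0,0,0,0,0]'>/dev/null; python3 to.py 0.6315 0.2256 0.1087 16.9
```

```text
t 7.95 p [0.633  0.2227 0.1688] yaw 16.89 tilt [-0.0127  0.0006] shift [ 0.1 -2.9 60.2] turn -0.0002 F [ 0.24 -0.27 -2.83] T [-0.08 -0.04  0.02] w 0.0237
t 8.7 p [0.6308 0.2224 0.1227] yaw 16.9 tilt [-0.017  -0.0007] shift [ 1.9 -2.8 14. ] turn 0.0 F [ 0.07  0.17 -2.48] T [-0.06 -0.03 -0.01] w 0.0237
t 9.2 p [0.5936 0.211  0.1252] yaw 16.9 tilt [-0.0135  0.0004] shift [40.7 -2.8 16. ] turn -0.0 F [ 0.29 -0.21 -2.2 ] T [-0.01 -0.03  0.03] w 0.0237
t 9.7 p [0.6347 0.2235 0.1252] yaw 16.9 tilt [-0.012   0.0009] shift [-2.3 -2.8 16.5] turn -0.0 F [-0.21 -0.01 -2.57] T [-0.04 -0.04  0.02] w 0.0239
```

```bash
python3 -m creep '[0,0,-10,0,0,0,-10,0,0,0,-10,0,0,0,-10,0,0,0,0,0,0,0,0,0]'>/dev/null; python3 to.py 0.6315 0.2256 0.1087 16.9;python3 -m creep '[0,0,40,0,0,0,0,0,0,0,0,0]'>/dev/null; python3 to.py 0.6315 0.2256 0.1087 16.9
```

```text
t 10.45 p [0.6345 0.2233 0.1692] yaw 16.9 tilt [-0.0111  0.0011] shift [-1.6 -2.8 60.5] turn -0.0 F [-0.6  -0.76 -3.81] T [-0.03 -0.02  0.02] w 0.0238
t 10.82 p [0.6346 0.2235 0.1294] yaw 16.9 tilt [-0.0104  0.0013] shift [-2.2 -2.8 20.8] turn -0.0 F [-0.45 -0.69 -2.58] T [-0. -0. -0.] w 0.0237
```

```bash
python3 -m creep '[-40,0,0,0,0,0,0,0,40,0,0,0,0,0,0,0]'>/dev/null; python3 to.py 0.6315 0.2256 0.1087 16.9;python3 -m creep '[-20,0,0,0,-20,0,0,0,0,0,0,0,20,0,0,0,20,0,0,0,0,0,0,0]'>/dev/null; python3 to.py 0.6315 0.2256 0.1087 16.9
```

```text
t 11.32 p [0.6374 0.2244 0.1351] yaw 16.9 tilt [-0.0045  0.0032] shift [-5.2 -2.7 26.4] turn 0.0 F [ 0.   -0.76 -3.29] T [-0.02 -0.01 -0.05] w 0.0237
t 12.07 p [0.6342 0.2235 0.1376] yaw 16.9 tilt [-0.0034  0.0035] shift [-2.  -2.7 28.9] turn 0.0001 F [ 0.71 -0.07 -3.48] T [-0.   -0.01  0.01] w 0.0235
```

```bash
python3 -m creep '[-40,0,0,0,0,0,0,0,40,0,0,0,0,0,0,0]'>/dev/null; python3 to.py 0.6315 0.2256 0.1087 16.9;python3 -m creep '[0,0,20,0,0,0,0,0,0,0,0,0]'>/dev/null; python3 to.py 0.6315 0.2256 0.1007 16.9
```

```text
t 12.57 p [0.6323 0.2229 0.1382] yaw 16.91 tilt [-0.0034  0.0035] shift [ 0.1 -2.7 29.5] turn 0.0001 F [-0.05  0.44 -3.23] T [-0.02  0.03 -0.01] w 0.0239
t 12.95 p [0.6304 0.2224 0.1159] yaw 16.91 tilt [-0.0054  0.0029] shift [ 2.1 -2.6 15.2] turn 0.0002 F [ 0.32  0.69 -3.29] T [-0.01  0.04 -0.01] w 0.0238
```

```bash
python3 -m creep '[1,-1.5,4,0,1,-1,4,0,0,0,3,0,0,0,0,0,0,0,0,0]'>/dev/null; python3 to.py 0.6315 0.2256 0.0957 16.9
python3 -m creep '[0,0,0,0]'>/dev/null; python3 to.py 0.6315 0.2256 0.0957 16.9
```

```text
t 13.57 p [0.6314 0.2257 0.1045] yaw 16.91 tilt [-0.0051  0.003 ] shift [0.1 0.2 8.8] turn 0.0003 F [-0.46  0.23 -3.43] T [-0.   -0.04 -0.02] w 0.0235
t 13.7 p [0.6315 0.2257 0.1046] yaw 16.91 tilt [-0.0049  0.0031] shift [0.  0.1 8.9] turn 0.0002 F [ 0.05  0.15 -3.07] T [-0.01 -0.06 -0.01] w 0.0237
```

Run:
```python
from h import *
s=env.snapshot("side");save(s,"s3.png",(220,80,400,200),4)
s=env.snapshot("top");save(s,"t3.png",(110,120,290,320),4)
```

```text
(no output)
```

View pics/s3.png

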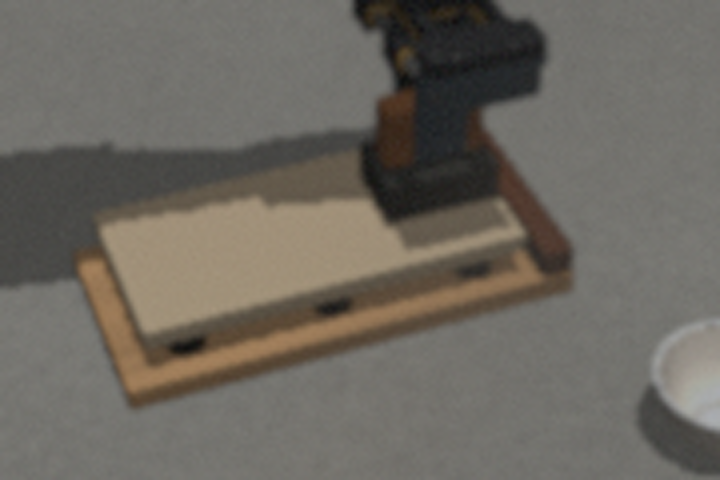

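```bash
python3 -m creep '[0,0,2,0,0,0,1.5,0,0,0,1.5,0,0,0,0,0]'>/dev/null; python3 to.py 0.6315 0.2256 0.0957 16.9
```

```text
t 14.3 p [0.6316 0.2257 0.0995] yaw 16.91 tilt [-0.0047  0.0031] shift [-0.1  0.1  3.8] turn 0.0002 F [-0.94 -0.08 -1.98] T [-0.09  0.07 -0.02] w 0.0238
```

The side crop shows the stone centred over the shelf, flush with the far end next to the stop. First contact reads about 1.3 N at 0.0995, as predicted. Next I press to 5 N, which should be about 5 mm of sinkage.

```bash
python3 -m creep '[0,0,2,0,0,0,1.5,0,0,0,0,0,0,0,0,0]'>/dev/null; python3 to.py 0.6315 0.2256 0.0957 16.9; python3 -m creep '[0,0,0,0]'>/dev/null; python3 to.py 0.6315 0.2256 0.0957 16.9
```

```text
t 14.8 p [0.6317 0.2258 0.0964] yaw 16.91 tilt [-0.0045  0.0032] shift [-0.3  0.1  0.7] turn 0.0001 F [-2.04 -0.16  3.2 ] T [-0.15  0.27 -0.05] w 0.0237
t 14.93 p [0.6317 0.2258 0.0965] yaw 16.91 tilt [-0.0045  0.0032] shift [-0.3  0.1  0.8] turn 0.0001 F [-2.68 -0.41  2.14] T [-0.18  0.29 -0.08] w 0.024
```

```bash
python3 -m creep '[-3,0,0,0,-3,0,0,0,-3,0,0,0,-3,0,0,0]'>/dev/null; python3 to.py 0.4631 0.1744 0.0967 16.9
```

```text
t 15.43 p [0.6214 0.2226 0.0974] yaw 16.92 tilt [-0.0001  0.0044] shift [-165.4    0.     0.5] turn 0.0004 F [ 2.4   0.48 -0.24] T [ 0.06 -0.63  0.03] w 0.0241
```

```bash
python3 -m creep '[-3,0,0.9,0,-3,0,0.6,0,-3,0,0.3,0]'>/dev/null; python3 to.py 0.4631 0.1744 0.0967 16.9
```

```text
t 15.8 p [0.6127 0.2199 0.0958] yaw 16.93 tilt [0.0012 0.0047] shift [-156.3   -0.    -1.3] turn 0.0005 F [3.28 0.76 2.02] T [ 0.05 -0.84  0.04] w 0.024
```

```bash
python3 -m creep '[-3,0,0.1,0,-3,0,0.1,0,-3,0,0.1,0,-3,0,0.1,0]'>/dev/null; python3 to.py 0.4631 0.1744 0.0967 16.9
```

```text
t 16.3 p [0.6007 0.2163 0.0956] yaw 16.93 tilt [0.0019 0.0049] shift [-143.8   -0.    -1.5] turn 0.0006 F [2.45 0.67 2.46] T [ 0.07 -0.86  0.08] w 0.0238
```

```bash
python3 -m creep '[-3,0,0,0,-3,0,0.05,0,-3,0,0.05,0,-3,0,0.05,0,-3,0,0.05,0]'>/dev/null; python3 to.py 0.4631 0.1744 0.0957 16.9
```

```text
t 16.93 p [0.5855 0.2116 0.0955] yaw 16.93 tilt [0.0022 0.005 ] shift [-127.9   -0.    -0.7] turn 0.0006 F [3.23 0.75 1.98] T [ 0.08 -0.87  0.03] w 0.0241
```

Steady at about 5.3 N. I continue.

```bash
python3 -m creep '[-3,0,0.05,0,-3,0,0,0,-3,0,0.05,0,-3,0,0,0,-3,0,0.05,0,-3,0,0,0]'>/dev/null; python3 to.py 0.4631 0.1744 0.0957 16.9
```

```text
t 17.68 p [0.5671 0.2061 0.0953] yaw 16.93 tilt [0.0025 0.0051] shift [-108.7   -0.    -0.8] turn 0.0006 F [3.23 0.92 2.73] T [ 0.07 -0.9   0.11] w 0.0241
```

```bash
python3 -m creep '[-3,0,0.05,0,-3,0,0,0,-3,0,0.05,0,-3,0,0,0,-3,0,0.05,0,-3,0,0,0]'>/dev/null; python3 to.py 0.4631 0.1744 0.0957 16.9
```

```text
t 18.43 p [0.5487 0.2005 0.0951] yaw 16.94 tilt [0.0026 0.0051] shift [-89.5   0.   -0.9] turn 0.0006 F [3.56 0.89 3.01] T [ 0.06 -0.88  0.08] w 0.024
```

```bash
python3 -m creep '[-3,0,-0.15,0,-3,0,-0.15,0,-3,0,-0.1,0,-3,0,-0.05,0,-3,0,0,0,-3,0,0,0]'>/dev/null; python3 to.py 0.4631 0.1744 0.0957 16.9
```

```text
t 19.18 p [0.5301 0.1948 0.0955] yaw 16.94 tilt [0.0023 0.005 ] shift [-70.1   0.   -0.5] turn 0.0007 F [2.87 1.08 2.1 ] T [ 0.07 -0.89  0.06] w 0.0239
```

```bash
python3 -m creep '[-3,0,-0.05,0,-3,0,0,0,-3,0,0,0,-3,0,0,0,-3,0,0,0,-3,0,0,0]'>/dev/null; python3 to.py 0.4631 0.1744 0.0957 16.9
```

```text
t 19.93 p [0.5117 0.1892 0.0954] yaw 16.93 tilt [0.0023 0.005 ] shift [-50.8  -0.   -0.5] turn 0.0006 F [2.36 0.51 2.48] T [ 0.07 -0.84  0.06] w 0.0239
```

```bash
python3 -m creep '[-3,0,0,0,-3,0,0,0,-3,0,0,0,-3,0,0,0,-3,0,0,0,-3,0,0,0]'>/dev/null; python3 to.py 0.4631 0.1744 0.0957 16.9
```

```text
t 20.68 p [0.4933 0.1836 0.0954] yaw 16.94 tilt [0.0024 0.0051] shift [-31.5   0.   -0.4] turn 0.0006 F [2.84 1.27 3.01] T [ 0.05 -0.81  0.07] w 0.0241
```

```bash
python3 -m creep '[-3,0,-0.1,0,-3,0,-0.1,0,-3,0,-0.1,0,-3,0,0,0,-3,0,0,0]'>/dev/null; python3 to.py 0.4631 0.1744 0.0957 16.9
```

```text
t 21.3 p [0.4778 0.1789 0.0956] yaw 16.93 tilt [0.0023 0.005 ] shift [-15.4  -0.   -0.1] turn 0.0006 F [2.5  0.57 1.99] T [ 0.06 -0.9   0.05] w 0.0236
```

```bash
python3 -m creep '[-3,0,0,0,-3,0,0,0,-3,0,0,0,-3,0,0,0,-3,0,0,0,0,0,0,0]'>/dev/null; python3 to.py 0.4631 0.1744 0.0957 16.9
python3 - <<'E'
from h import *
s=env.snapshot("side");save(s,"s4.png",(220,80,400,200),4)
E
```

```text
t 22.05 p [0.4621 0.1741 0.0955] yaw 16.93 tilt [0.0017 0.0049] shift [ 1.1  0.  -0.2] turn 0.0005 F [0.52 0.64 1.76] T [ 0.03 -0.55  0.04] w 0.0238
```

View pics/s4.png

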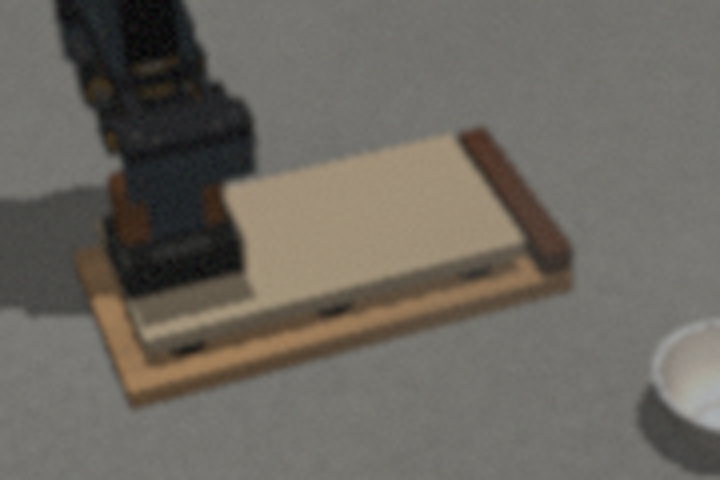

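The pass ended flush with the near end. Contact held at about 5–6 N, apart from a brief dip to about 3 N in the first centimetre. Now I lift and turn towards the tile's angle.

```bash
python3 -m creep '[0,0,-4,0,0,0,-10,0,0,0,-15,0.04,0,0,-15,0.04,0,0,-10,0.04,0,0,0,0.04,0,0,0,0,0,0,0,0]'>/dev/null; python3 to.py 0.4613 -0.286 0.15 7.7
```

```text
t 23.1 p [0.4576 0.1726 0.1517] yaw 7.51 tilt [-0.008   0.0023] shift [-56.3 455.1   0.6] turn -0.0033 F [-0.07 -0.27 -2.48] T [-0.01 -0.04 -0.05] w 0.0239
```

```bash
python3 -m creep '[-2,15,0,0,-4,30,0,0,-4,30,0,0,-4,30,0,0,-4,30,0,0,-4,30,0,0,-4,30,0,0,-4,30,0,0,-4,30,0,0,-4,30,0,0,-4,30,0,0,-4,30,0,0,-4,30,0,0,-4,30,0,0,-3,20,0,0,0,10,0,0,0,0,0,0,0,0,0,0]'>/dev/null; python3 to.py 0.4613 -0.286 0.10 7.7
```

```text
t 25.35 p [ 0.4506 -0.2884  0.1486] yaw 7.83 tilt [-0.0159  0.0039] shift [11.7 -0.6 48.4] turn 0.0023 F [-1.05  0.67 -3.17] T [ 0.01 -0.05 -0.  ] w 0.0234
```

```bash
python3 -m creep '[11,0,0,0,0,0,0,0,-40,0,0,0,0,0,0,0,40,0,0,0,0,0,0,0]'>/dev/null; python3 to.py 0.4613 -0.286 0.10 7.7;python3 -m creep '[-40,0,0,0,0,0,0,0,40,0,0,0,0,0,0,0]'>/dev/null; python3 to.py 0.4613 -0.286 0.10 7.7
```

```text
t 26.1 p [ 0.464  -0.2847  0.1489] yaw 8.0 tilt [-0.0148  0.0033] shift [-2.2  1.1 49. ] turn 0.0053 F [-0.6  -0.27 -3.92] T [ 0.03  0.   -0.02] w 0.0237
t 26.6 p [ 0.4652 -0.2841  0.1491] yaw 8.08 tilt [-0.0142  0.0029] shift [-3.5  1.6 49.1] turn 0.0066 F [ 0.03 -0.72 -3.3 ] T [ 0.04 -0.04  0.03] w 0.0239
```

```bash
python3 -m creep '[-3,1.5,25,0,0,0,20,0,0,0,0,0,0,0,0,0]'>/dev/null; python3 to.py 0.4613 -0.286 0.065 7.7
python3 - <<'E'
from h import *
s=env.snapshot("side");save(s,"s5.png",(190,230,370,390),4)
s=env.snapshot("top");save(s,"t5.png",(350,180,500,320),4)
E
```

```text
t 27.1 p [ 0.4625 -0.2857  0.104 ] yaw 8.16 tilt [-0.0136  0.0024] shift [-0.7  0.3 39. ] turn 0.0081 F [ 0.81 -0.57 -2.42] T [-0.01 -0.03  0.04] w 0.0236
```

View pics/s5.png

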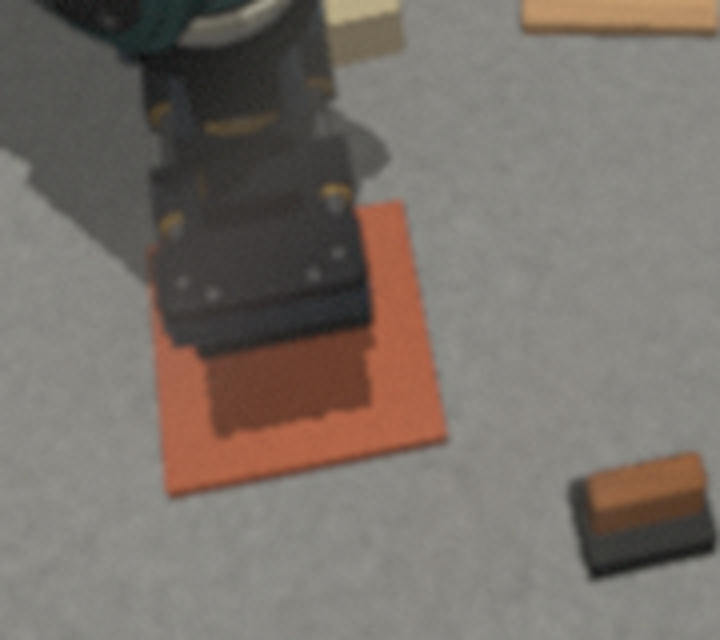

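View pics/t5.png

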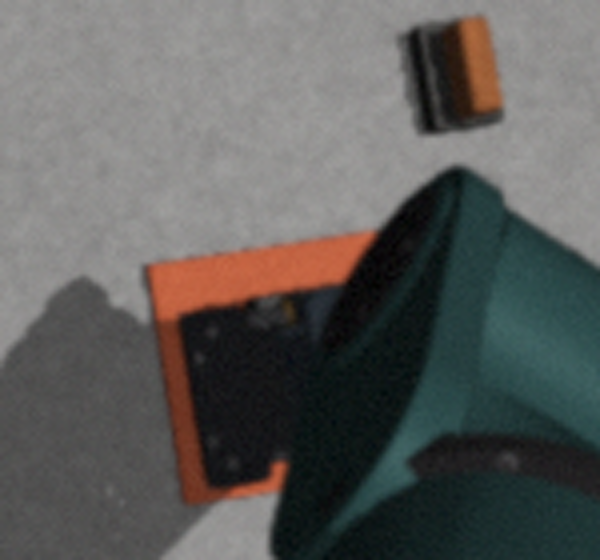

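The gripper hides the stone in both views, but it sits above the tile's middle with its shadow inside the tile. I lower it.

```bash
python3 -m creep '[-0.5,0,20,0,0,0,12,0,0,0,4,0,0,0,0,0,0,0,0,0]'>/dev/null; python3 to.py 0.4613 -0.286 0.0597 7.7
```

```text
t 27.82 p [ 0.4617 -0.2859  0.066 ] yaw 8.16 tilt [-0.0127  0.0018] shift [-0.3  0.1  6.3] turn 0.0081 F [ 0.6   0.28 -3.2 ] T [-0.01  0.01  0.04] w 0.0233
```

```bash
python3 -m creep '[0,0,2,0,0,0,2,0,0,0,1,0,0,0,0,0]'>/dev/null; python3 to.py 0.4613 -0.286 0.0597 7.7
python3 -m creep '[0,0,0.6,0,0,0,0,0]'>/dev/null; python3 to.py 0.4613 -0.286 0.0597 7.7
```

```text
t 28.32 p [ 0.462  -0.2861  0.0613] yaw 8.16 tilt [-0.0117  0.0011] shift [-0.7 -0.2  1.7] turn 0.0081 F [-0.1   0.02 -2.91] T [ 0.02  0.03 -0.04] w 0.0237
t 28.57 p [ 0.4621 -0.2861  0.0608] yaw 8.16 tilt [-0.0116  0.0011] shift [-0.7 -0.2  1.1] turn 0.008 F [ 0.57 -0.67 -3.35] T [ 0.   -0.04 -0.02] w 0.0239
```

```bash
for r in 1 2; do python3 -m creep '[0,0,0.6,0,0,0,0,0]'>/dev/null; python3 to.py 0.4613 -0.286 0.0597 7.7; done
```

```text
t 28.82 p [ 0.4621 -0.2862  0.0603] yaw 8.16 tilt [-0.0115  0.001 ] shift [-0.8 -0.3  0.6] turn 0.008 F [-0.47 -0.4  -2.21] T [0.05 0.02 0.  ] w 0.0236
t 29.07 p [ 0.4621 -0.2862  0.0603] yaw 8.17 tilt [-0.0117  0.0011] shift [-0.8 -0.3  0.6] turn 0.0081 F [-0.39 -0.01 -3.56] T [ 0.04 -0.05 -0.05] w 0.0241
```

```bash
python3 -m creep '[0,0,0.8,0,0,0,0,0]'>/dev/null; python3 to.py 0.4613 -0.286 0.0597 7.7;  python3 -m creep '[0,0,0.8,0,0,0,0,0]'>/dev/null; python3 to.py 0.4613 -0.286 0.0597 7.7
```

```text
t 29.32 p [ 0.4622 -0.2863  0.0603] yaw 8.17 tilt [-0.0119  0.0012] shift [-0.8 -0.4  0.6] turn 0.0082 F [-0.26  0.12 -3.56] T [ 0.08 -0.01 -0.  ] w 0.0239
t 29.57 p [ 0.4622 -0.2863  0.0603] yaw 8.18 tilt [-0.0121  0.0012] shift [-0.9 -0.5  0.6] turn 0.0084 F [-1.28  0.79 -1.38] T [0.21 0.07 0.03] w 0.0236
```

```bash
python3 -m creep '[0,0,0.9,0,0,0,0,0]' - 15 >/dev/null; python3 to.py 0.4613 -0.286 0.0597 7.7;  python3 -m creep '[0,0,0.4,0,0,0,0,0,0,0,0,0]' - 5 >/dev/null; python3 to.py 0.4613 -0.286 0.0597 7.7
```

```text
t 29.82 p [ 0.4619 -0.2864  0.0597] yaw 8.19 tilt [-0.0129  0.0014] shift [-0.5 -0.4  0. ] turn 0.0085 F [-1.04 -0.1  -0.29] T [ 0.12  0.07 -0.02] w 0.0236
t 30.2 p [ 0.4617 -0.2864  0.0592] yaw 8.19 tilt [-0.0134  0.0015] shift [-0.4 -0.4 -0.5] turn 0.0085 F [-2.97  0.7   5.14] T [0.15 0.44 0.01] w 0.0238
```

The stone now rests on the tile. I let go.

```bash
python3 -m creep '[0,0,-0.5,0,0,0,0,0,0,0,0,0,0,0,0,0]' 0.3 >/dev/null; python3 to.py 0.4613 -0.286 0.0597 7.7;  python3 -m creep '[0,0,0,0,0,0,-5,0,0,0,-10,0,0,0,-20,0,0,0,-30,0,0,0,-40,0,0,0,-40,0,0,0,-40,0,0,0,0,0,0,0,0,0]' >/dev/null; python3 to.py 0.4613 -0.286 0.0597 7.7
python3 - <<'E'
from h import *
s=env.snapshot("side");save(s,"s6.png")
E
```

```text
t 30.7 p [ 0.4623 -0.2867  0.0596] yaw 8.19 tilt [-0.0122  0.0009] shift [-0.9 -0.8 -0.1] turn 0.0085 F [ 0.36 -0.01  0.44] T [ 0.01  0.03 -0.03] w 0.0587
t 31.95 p [ 0.4642 -0.2865  0.255 ] yaw 8.19 tilt [-0.0101 -0.0005] shift [ -0.9  -0.8 195.4] turn 0.0085 F [-0.11 -0.1  -0.21] T [ 0.01  0.01 -0.04] w 0.0596
```

View pics/s6.png

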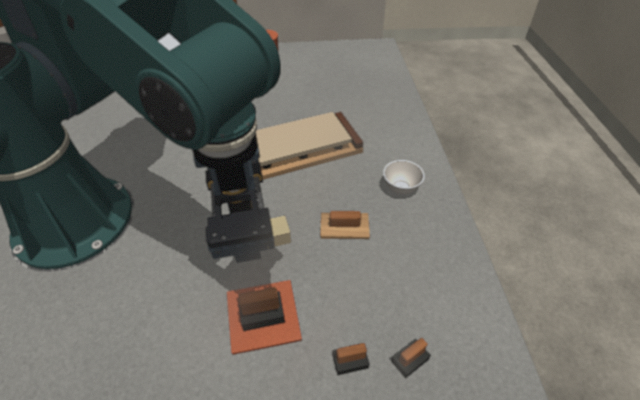

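The stone stands upright on the tile at (262,307), the gripper is clear, and the float is still at (345,222). I measure both as a check.

Run:
```python
from m import *
s=env.snapshot("side");P=full(s);save(s,"s7.png",(200,260,340,370),5)
hsv=cv2.cvtColor(s["img"],cv2.COLOR_RGB2HSV)
for n,(u0,v0,u1,v1),lo,hi,z in(("stone",(225,275,300,345),.081,.095,.087),("float",(310,200,380,245),.038,.055,.047)):
    m=np.zeros((400,640),np.uint8);m[v0:v1,u0:u1]=((P[:,:,2]>lo)&(P[:,:,2]<hi))[v0:v1,u0:u1]
    vv,uu=np.nonzero(m);Q=P[vv,uu];print(n,rect(Q),Q[:,:2].mean(0),np.median(Q[:,2]))
print(pickle.load(open("side.pkl","rb"))["img"].shape)
o=pickle.load(open("side.pkl","rb"))
print("float crop diff",np.abs(o["img"][205:245,315:375].astype(int)-s["img"][205:245,315:375]).mean())
```

```text
stone ((0.4606114625930786, -0.2873218059539795), (0.06967373192310333, 0.024734701961278915), 6.313289642333984) [ 0.46063846 -0.28823393] 0.08525504557400687
float ((0.6446042060852051, -0.0789998471736908), (0.023293018341064453, 0.06850617378950119), 84.43757629394531) [ 0.64381338 -0.08043468] 0.04547156407624353
(400, 640, 3)
float crop diff 18.313472222222224
```

View pics/s7.png

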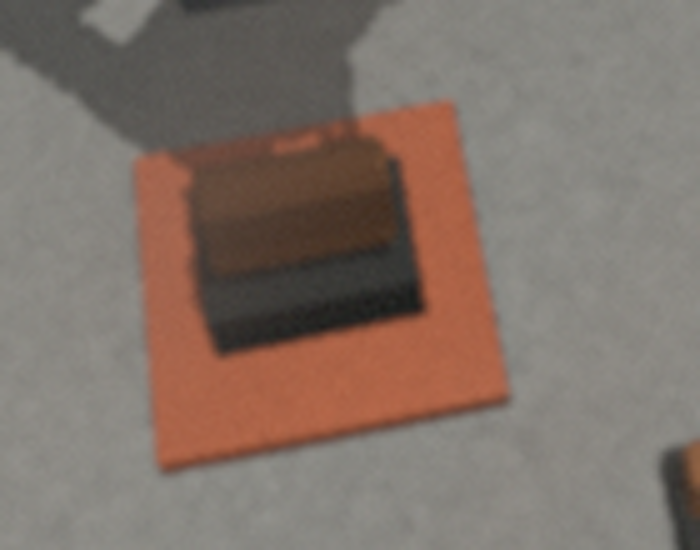

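```bash
python3 -c "
from cell import env
print(env.job_done())"
```

```text
the job is handed in; nothing more can be done
None
```

I rubbed the kiln shelf in one straight pass with the rubbing stone. I then set the stone down in the middle of the tile, let go, and handed the job in at about 32 s.

- **Pass:** It ran along the middle from the stop end to the near end at about 25 mm/s, starting and finishing flush with the shelf ends. The wrist readings put the pressing force at about 5–6 N. The exception was a brief dip to about 3 N in the first centimetre, which I corrected straight away.
- **Flatness:** Carrying the stone at speed tilted the tool by up to about 1°. I partly corrected this before the rub: it was about 0.6° off the grasp attitude at contact and within about 0.4° for most of the pass. My attempt to level it again over the tile did not help, so it went down about 1° off. It stands flat, base down.
- **Last checks:** The stone's handle measured at (0.461, -0.287), within about 2 mm of the tile's centre. The wrist force was about zero and the gripper was about 0.2 m clear.
- **Float:** Its measured position is unchanged within camera error. A plain image comparison around it did show a difference. I took that as lighting and noise and did not look into it further.

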